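# Clamp a rubber mould with the guarded hand lever

### The arm

A 6-joint arm with a two-finger parallel gripper is mounted at the origin on a cart in front of the work surface, level with it; the furniture and walls round the work are solid. World frame = base frame: x ahead of the robot, y to its left, z up, the work surface at z = 0. Lengths are in m, angles in rad, forces in N, time in s.
With the tool pointing down it reaches from about 0.35 to 0.775 m from the base axis. Payload 7.3 kg.
Tool frame: the origin (TCP) lies between the finger pads; the fingertips stand 19 mm ahead of it and the grasp point (between the pads) is the TCP; z points along the fingers, y is the direction in which the jaws open and shut (so a half turn about z gives the same grasp; the last joint's range is limited). The gripper opens to 92 mm and grips with 3 to 60 N. Pads are 19 mm wide; open, the fingers measure 130 mm over their backs; the gripper's body (75 mm by 190 mm) begins 47 mm behind the grasp point.
Start: joints at [-1.296, 0.342, 1.524, -0, 1.275, -0.146], TCP at [0.214, -0.479, 0.246] pointing down, gripper open.
Joint ranges: [-2.53, 2.53], [-0.77, 2.02], [0.04, 2.7], [-1, 4.14], [0.28, 2.66], [-3.11, 3.11]. Speed limits (rad/s): [2.57, 2.57, 3.14, 3.14, 3.14, 3.14].

### API

Orientations are given as a unit quaternion [x, y, z, w].
In Python, from plant import env gives the robot as it stands. The module is installed in compiled form; this text tells all that it offers.
- The arm moves only by the tool jog_arm, never from a script. Its argument "plan" is a list that holds one entry, the list of rows, each a list of 5 numbers: the shift along the tool's x, y, z in cm, then the turn about the tool's z in rad, then the opening, from 0 (shut) to 1 (fully open). A call has 1 to 10 rows; each row is the pose to reach, as a shift and turn from the pose commanded when the call began, along the tool's axes at that moment; what a row does not reach only later rows make up. A row lasts 1/10 s, in which the tool goes at most 50 mm and 8.59 degrees, less where a joint would pass 70% of its speed; a pose out of reach is approached as far as the arm can. A call with a gripper value outside its range is refused whole. The fingers move at their own pace and stop on an object; the grip force is fixed at half the most. Time passes only in rows, so rows that repeat a pose let the fingers close. It gives the time, the measured TCP pose, the force and the opening at its end, in the units of the state.
- env.get_obs(): the state, without advancing time (a new reading comes with each control period).
- env.grab_frame(name): name is "side" or "top" or "wrist"; returns (picture, depth): 420x560x3 uint8, red, green, blue; 420x560 float32, m along the optical axis (not along the pixel's ray), 0 where there is no reading.
- env.get_calibration(name): a dict with "vertical_fov" (degrees; the focal length in pixels is half the picture's height over the tangent of half this angle, whatever the lens; pixels are square), "cx", "cy" (the principal point, pixels), "k1" (the pictures are not rectified: a ray, as slopes to the right and down, at radius r is drawn at 1 + k1 r^2 times it, then the intrinsics apply), "view" (4x4, takes a point from world to camera coordinates); the wrist camera has in their place "hand_eye" (4x4, takes a point from camera to tool coordinates, whose origin is the TCP and whose axes are the flange's). Camera axes: x right, y down, z forward; pixel columns grow to the right and rows downward; lengths in m; the calibration is good to about 2 mm. A picture is of the moment at which its call begins: read the wrist's pose just before it. get_calibration takes no time and is no camera call.
- env.sign_off(): hands the job in, once; it reports no verdict.
Trained networks look in the newest picture that a camera, given by its name, has taken for a name from the list of things; names that differ only in an ending like _2 or _b are one class to them, and where a whole thing is asked for, a point or a joint stands for the part that bears it (a point fixed in the world has none). Each returns a list of dicts, best first, with "p" (0 to 1); they miss things now and then, are a little off and sometimes report something else, mostly with a low value. They report only what shows in the picture. A call takes as long as a camera call. They do not tell look-alikes from the thing itself.
- env.find_in(camera, name): "bbox" ([left, top, width, height] in pixels, round what is visible of it).
The state is a dict: "clock": time; "joint_positions": joint angles; "joint_velocities": joint speeds; "tau": joint torques, N m; "tcp_pos": TCP position; "tcp_rot": TCP orientation; "ft_force": force on the tool from outside, world axes, zero at the start; "ft_torque": the same for the moment, N m; "gripper_width": finger opening in m.
Only numpy, scipy, OpenCV 4.12 (cv2) and the standard library are available. Lean on these libraries where they do the work, as an engineer would, in place of code of your own. Each camera call takes 0.05 s, during which the arm holds its last target.

### The job

Seat the mould on its holed carrier plate down on the two pegs of the clamping stand, large hole on the large peg, and let go of it. Then flip the safety catch out of the lever's way, and only then take the lever by its side grip, pull it all the way towards the robot so that the clamp foot presses on the mould, and finish while still holding it there. Leave the opened mould half, the spare mould and the pot where they are.

Things in the scene. Friction and masses are not known exactly. Their poses are not given: they have to be found in the camera images.
- stand: Grey and steel clamping stand, fixed to the bench; place and yaw vary. Origin on the bench under the seat's centre; x away from the robot (yaw 0), y left, z up; all mm here. Base plate x -60..135, y -170..50, 12 thick. Clamp open: nothing above the seat, but the raised arm and foot stand at x > 55, y -12..12, up to z 180. Bearing cheeks x 80..110, up to z 90.
- seat (a point): Centre of the top of the seat, an aluminium block 114 (x) x 34 (y) mm, 42 mm above the stand's origin; axes as the stand's. Here the carrier's origin goes. Two upright pegs on it: large (12 mm thick) at x = -45 mm, small (8 mm) at x = +45; each 16 mm high, the top 5 mm tapered to half.
- pivot (a point): On the lever's shaft, which runs along stand y, in the lever's plane: stand x 95, y -90, z 75 mm. At lever angle a the grip's centre line lies 130 sin(a - 0.5) mm towards the robot (stand -x) and 130 cos(a - 0.5) mm above this point.
- carrier: Loose aluminium plate 116 (x) x 36 (y) x 8 mm with a pink mould 63 x 47 x 23 mm fixed on its middle; top at 31 mm, about 0.2 kg. Origin: centre of the plate's underside. Holes through the plate: 14 mm at x = -45, 10 mm at x = +45, so it seats one way, x axis along the stand's x. Grip across the mould's 47 mm (y). Lies flat left or right of the stand, yaw within 0.5 rad.
- catch (a joint): Catch angle about a hinge parallel to stand x at stand y -135, z 143 mm. Near 0 its flat tongue (58 mm, towards +y, 10 thick, at stand x 111) lies in front of the lever and blocks it; it grows as the tongue flips up; stop at 1.5, tongue upright, tip at z 202. Below about 1.05 it still blocks. It stays where left (friction, about 1 N at the tab).
- catch_tip (a point): Tip of the catch's thumb tab: flat steel at stand x 81 mm, 16 mm wide (x), 8 mm thick, 46 mm from hinge to tip. At catch 0 it leans 0.6 rad from upright towards +y; push it sideways towards stand -y to flip the catch; at the stop it leans 0.9 rad to -y.
- lever (a joint): Lever angle. 0: leans 0.5 rad back, away from the robot; grows as the grip is pulled towards the robot; end stop 1.4 (0.9 rad forward). With the catch down it stops near 0.1. A spring pulls it back to 0: about 2 N at the grip at first, some 10 N at the end. The clamp arm on the same shaft swings from upright down onto the mould.
- grip: Black round side grip at the lever's top: a cylinder 18 mm thick, 60 mm long, sticking out from the lever to stand +y, along stand y. Origin at its middle. Keeps its distance of 130 mm from the shaft line, in the plane stand y = -50 mm. It turns freely on its own pin, so it can be pinched from above across its 18 mm (along stand x) and pulled without turning the hand.
- foot: Clamp foot: rubber-faced disc, 22 mm, on the clamp arm 95 mm from the shaft; origin at the centre of its face. Sprung, 0.8 N per mm: it meets the mould's top at a lever angle of about 1.3 and presses with about 6 N at the stop.
- open_mould: Bystander: opened mould half, pink over cream, 86 x 66 x 24 mm, origin under its centre, on the other side of the stand from the carrier.
- talc_pot: Bystander: pale round open pot, 71 mm wide, 45 mm high, origin under its centre.
- spare_mould: Bystander: closed pink mould without a carrier plate, 80 x 57 x 23 mm, origin under its centre.
Mind the look-alikes: they are no part of the job. What is shaped like the carrier but black is not meant.

How it is judged:
By the outcome, as a careful person would: the job done as asked, in the order asked, and still so for the second after the job is handed in, while the arm keeps its last pose, push and grip.
It also fails if it takes over 72 s, if anything falls off the work surface, if the arm or the gripper's body presses on something with over 40 N, if the wrist force passes 120 N, or if a joint passes its speed limit or range.

## Working session

There is one attempt and no reset: what is moved stays moved. The work goes in short steps, Python scripts to look and compute and a tool call to move; the robot and the scene stay as the last step left them, time stands still between calls to the robot, and variables do not carry over. Pictures are saved under pics/ and viewed, and the job is handed in when it is done.

Besides the shell and the picture viewer there is one more tool, called after "Request:" by a JSON object that holds its "api" and its "payload". jog_arm: Moves the arm, as the interface text tells. Its arguments: {"type":"object","properties":{"plan":{"type":"array","items":{"type":"array","items":{"type":"array","items":{"type":"number"}}}}},"required":["plan"]}

```bash
mkdir -p pics; ls; cat > h.py <<'E'
import numpy as np, cv2
from plant import env
from scipy.spatial.transform import Rotation as R
def cal(n):
    c=env.get_calibration(n); f=210/np.tan(np.radians(c["vertical_fov"])/2)
    return c,f
def T_cw(n,obs=None):
    c,f=cal(n)
    if n=="wrist":
        o=obs or env.get_obs(); T=np.eye(4); T[:3,:3]=R.from_quat(o["tcp_rot"]).as_matrix(); T[:3,3]=o["tcp_pos"]
        return T@np.array(c["hand_eye"])
    return np.linalg.inv(np.array(c["view"]))
def rays(n,uv):
    c,f=cal(n); uv=np.atleast_2d(np.asarray(uv,float))
    K=np.array([[f,0,c["cx"]],[0,f,c["cy"]],[0,0,1]])
    p=cv2.undistortPoints(uv.reshape(-1,1,2),K,np.array([c["k1"],0,0,0,0.]))[:,0]
    return np.c_[p,np.ones(len(p))]
def cloud(n,dep,T):
    h,w=dep.shape; u,v=np.meshgrid(np.arange(w),np.arange(h))
    r=rays(n,np.c_[u.ravel(),v.ravel()])*dep.ravel()[:,None]
    return (r@T[:3,:3].T+T[:3,3]).reshape(h,w,3)
def onplane(n,uv,z,T):
    d=rays(n,uv)@T[:3,:3].T; t=(z-T[2,3])/d[:,2]; return T[:3,3]+d*t[:,None]
def proj(n,P,T):
    c,f=cal(n); P=np.atleast_2d(P); q=(P-T[:3,3])@T[:3,:3]; s=q[:,:2]/q[:,2:]
    r2=(s**2).sum(1,keepdims=True); s=s*(1+c["k1"]*r2); return s*f+[c["cx"],c["cy"]]
def grab(n,tag):
    o=env.get_obs(); im,d=env.grab_frame(n); T=T_cw(n,o); np.savez(f"{tag}.npz",im=im,d=d,T=T)
    cv2.imwrite(f"pics/{tag}.png",im[:,:,::-1]); return im,d,T
E
python3 - <<'E'
from h import *
print(env.get_obs()["clock"], env.get_obs()["tcp_rot"])
for n in ["side","top"]:
    grab(n,n+"0"); c,f=cal(n); print(n,f,c["k1"],T_cw(n).round(3).tolist())
    for k in ["stand","carrier","open_mould","talc_pot","spare_mould","grip","catch","catch_tip","lever","foot"]:
        print(k,[(np.round(x["bbox"]).tolist(),round(x["p"],2)) for x in env.find_in(n,k)][:3])
print(env.get_obs()["clock"]);print(cal("wrist"))
E
```

```text
pics
0.0 [ 9.77946262e-01  2.08855180e-01 -5.56128860e-05 -7.87366977e-04]
side 545.1110327940919 -0.0921230622681741 [[0.926, -0.199, 0.32, 0.073], [-0.377, -0.502, 0.778, -1.159], [0.006, -0.841, -0.54, 0.942], [0.0, 0.0, 0.0, 1.0]]
stand [([230.0, 176.0, 95.0, 108.0], 0.73)]
carrier [([229.0, 197.0, 34.0, 21.0], 0.82), ([263.0, 296.0, 41.0, 24.0], 0.63)]
open_mould [([312.0, 322.0, 44.0, 32.0], 0.69)]
talc_pot [([289.0, 189.0, 18.0, 24.0], 0.5)]
spare_mould [([248.0, 172.0, 16.0, 15.0], 0.48)]
grip [([230.0, 195.0, 34.0, 26.0], 0.68)]
catch [([303.0, 198.0, 15.0, 22.0], 0.67)]
catch_tip [([308.0, 322.0, 45.0, 32.0], 0.73), ([298.0, 201.0, 18.0, 21.0], 0.59)]
lever [([275.0, 175.0, 48.0, 59.0], 0.56)]
foot [([276.0, 185.0, 6.0, 5.0], 0.46)]
top 443.62894768103786 -0.06801668567329495 [[0.02, -0.984, 0.18, 0.31], [-1.0, -0.021, 0.0, 0.004], [0.004, -0.18, -0.984, 1.499], [0.0, 0.0, 0.0, 1.0]]
stand [([241.0, 182.0, 74.0, 88.0], 0.79), ([150.0, 202.0, 22.0, 22.0], 0.37)]
carrier [([194.0, 218.0, 20.0, 37.0], 0.68), ([329.0, 243.0, 34.0, 25.0], 0.62)]
open_mould [([253.0, 209.0, 4.0, 
[... 169 characters left out ...]
.0, 3.0], 0.69)]
catch [([280.0, 200.0, 22.0, 12.0], 0.68)]
catch_tip [([280.0, 194.0, 24.0, 18.0], 0.52)]
lever [([252.0, 181.0, 33.0, 38.0], 0.92), ([241.0, 180.0, 75.0, 89.0], 0.23)]
foot []
1.1
({'vertical_fov': 58.77582884197832, 'cx': 277.42701636744596, 'cy': 212.19429550522648, 'k1': -0.05778108980183784, 'hand_eye': array([[-3.15333708e-04, -9.64246599e-01, -2.65006410e-01,
         7.21699561e-02],
       [ 9.99999500e-01, -5.25637397e-05, -9.98651857e-04,
         5.18207258e-04],
       [ 9.49016929e-04, -2.65006592e-01,  9.64246133e-01,
        -1.38869219e-01],
       [ 0.00000000e+00,  0.00000000e+00,  0.00000000e+00,
         1.00000000e+00]])}, np.float64(372.8738398783421))
```

```bash
python3 - <<'E'
import cv2
a=cv2.imread("pics/top0.png")[150:300,120:420]; cv2.imwrite("pics/top0c.png",cv2.resize(a,(800,400),interpolation=2))
a=cv2.imread("pics/side0.png")[150:370,200:400]; cv2.imwrite("pics/side0c.png",cv2.resize(a,None,fx=2.7,fy=2.7,interpolation=2))
E
```

```text
(no output)
```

View pics/top0c.png

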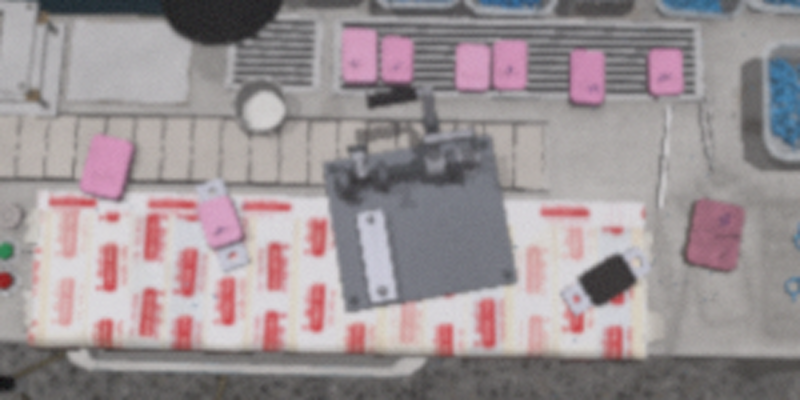

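View pics/side0c.png

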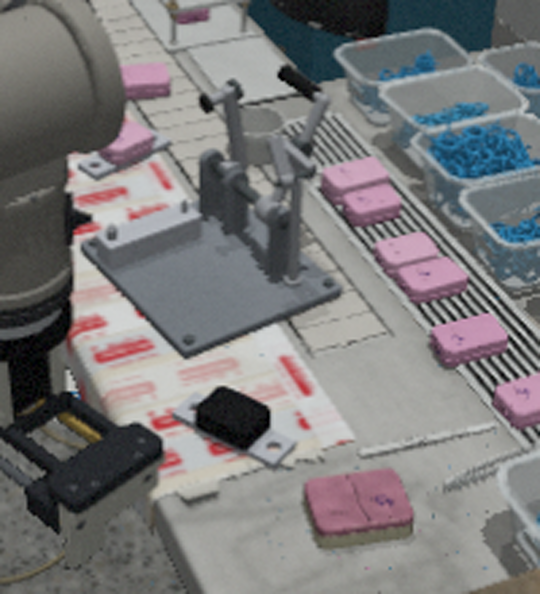

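View pics/top0.png

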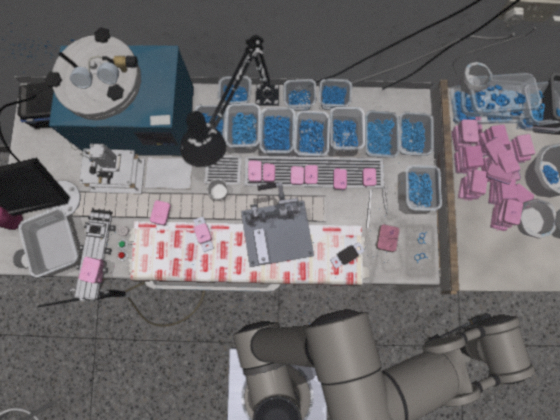

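The top view shows the pink carrier at about px (203,235), left of the stand at (277,228). The black look-alike is at (347,255), the open mould at (388,238), the spare at (160,211) and the pot at (219,190).

```bash
python3 - <<'E'
from h import *
d=np.load("top0.npz"); C=cloud("top",d["d"],d["T"])
for uv in [(203,235),(347,255),(388,238),(160,211),(219,190)]: print(uv,C[uv[1],uv[0]].round(3))
def full(c): return (c[0]*300/800+120,c[1]*150/400+150)
# base plate corners in crop
cor=[full(p) for p in [(325,162),(348,312),(517,283),(492,138)]]
P=onplane("top",cor,0.012,d["T"]); print(P.round(3))
pg=[full(p) for p in [(371,219),(383,290)]]; P=onplane("top",pg,0.055,d["T"]); print(P.round(3))
cc=[full(p) for p in [(207,187),(236,262)]]; P=onplane("top",cc,0.008,d["T"]); print(P.round(3))
E
```

```text
(203, 235) [0.518 0.261 0.024]
(347, 255) [ 0.46  -0.222  0.031]
(388, 238) [ 0.521 -0.363  0.022]
(160, 211) [0.598 0.413 0.022]
(219, 190) [0.681 0.217 0.   ]
[[ 0.606  0.134  0.012]
 [ 0.415  0.098  0.012]
 [ 0.456 -0.113  0.012]
 [ 0.642 -0.08   0.012]]
[[0.527 0.071 0.055]
 [0.44  0.054 0.055]]
[[0.571 0.285 0.008]
 [0.476 0.243 0.008]]
```

```bash
cat >> h.py <<'E'
def rel(target,yaw=None,obs=None):
    "shift cm in tool axes and turn to reach target with tool-x world yaw (from measured pose)"
    o=obs or env.get_obs(); M=R.from_quat(o["tcp_rot"]).as_matrix()
    d=M.T@(np.array(target)-o["tcp_pos"])*100; y0=np.arctan2(M[1,0],M[0,0])
    t=0 if yaw is None else -(yaw-y0)
    return d.round(2), round(t,3), round(y0,3)
E
python3 - <<'E'
from h import *
print(rel([0.5,0.17,0.28]))
E
```

```text
(array([ 52.58, -47.59,  -3.43]), 0, np.float64(0.421))
```

Request:
{"api": "jog_arm", "payload": {"plan": [[[5,-4.5,-3,0,1],[10,-9,-3.4,0,1],[15,-13.5,-3.4,0,1],[20,-18,-3.4,0,1],[25,-22.5,-3.4,0,1],[30,-27,-3.4,0,1],[35,-31.5,-3.4,0,1],[40,-36,-3.4,0,1],[45,-40.5,-3.4,0,1],[52.6,-47.6,-3.4,0,1]]]}}

```text
clock: 2.1
tcp_pos: [0.4152, -0.0245, 0.2798]
tcp_rot: [0.978, 0.209, 0.001, 0.0]
ft_force: [1.3, -1.3, -0.1]
gripper_width: 0.0917
```

```bash
python3 - <<'E'
from h import *
print(rel([0.5,0.17,0.28]))
E
```

```text
(array([ 15.69, -14.29,  -0.02]), 0, np.float64(0.421))
```

Request:
{"api": "jog_arm", "payload": {"plan": [[[3,-3,0,0,1],[6,-6,0,0,1],[9,-9,0,0,1],[12,-12,0,0,1],[14,-13,0,0,1],[14,-13,0,0,1],[14,-13,0,0,1]]]}}

```text
clock: 2.8
tcp_pos: [0.4891, 0.1493, 0.279]
tcp_rot: [0.978, 0.209, -0.001, 0.0]
ft_force: [-0.3, -0.8, -0.1]
gripper_width: 0.092
```

```bash
python3 - <<'E'
from h import *
o=env.get_obs(); print(o["tcp_pos"],o["joint_velocities"].round(3) if hasattr(o["joint_velocities"],'round') else o["joint_velocities"])
im,d,T=grab("wrist","w1")
for k in ["stand","carrier","grip","catch","catch_tip","lever","foot"]:
    print(k,[(np.round(x["bbox"]).tolist(),round(x["p"],2)) for x in env.find_in("wrist",k)][:3])
print(env.get_obs()["clock"])
E
```

```text
[0.48912333 0.14934869 0.27904089] [-0.024 -0.016  0.015 -0.    -0.001  0.001]
stand [([295.0, 26.0, 265.0, 258.0], 0.84)]
carrier [([163.0, 40.0, 53.0, 116.0], 0.64)]
grip [([495.0, 26.0, 65.0, 52.0], 0.67)]
catch [([510.0, 132.0, 50.0, 69.0], 0.79), ([497.0, 26.0, 62.0, 48.0], 0.73)]
catch_tip [([510.0, 133.0, 48.0, 69.0], 0.86), ([286.0, 25.0, 272.0, 258.0], 0.5)]
lever [([353.0, 30.0, 207.0, 154.0], 0.64)]
foot [([400.0, 139.0, 36.0, 39.0], 0.7), ([293.0, 23.0, 267.0, 264.0], 0.62)]
3.2
```

View pics/w1.png

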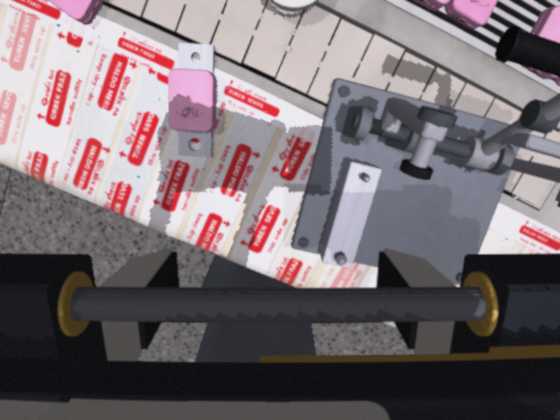

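The wrist view shows the carrier with holes at about (196,58) and (195,145). The seat pegs are at about (364,178) for the far one and (341,258) for the near, larger-looking one. I'll zoom in.

```bash
python3 - <<'E'
import cv2,numpy as np
a=cv2.imread("pics/w1.png")
x=cv2.resize(a[35:165,150:235],None,fx=4.5,fy=4.5,interpolation=2); y=cv2.resize(a[150:280,310:395],None,fx=4.5,fy=4.5,interpolation=2)
cv2.imwrite("pics/w1c.png",np.hstack([x,y]))
E
```

```text
(no output)
```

View pics/w1c.png

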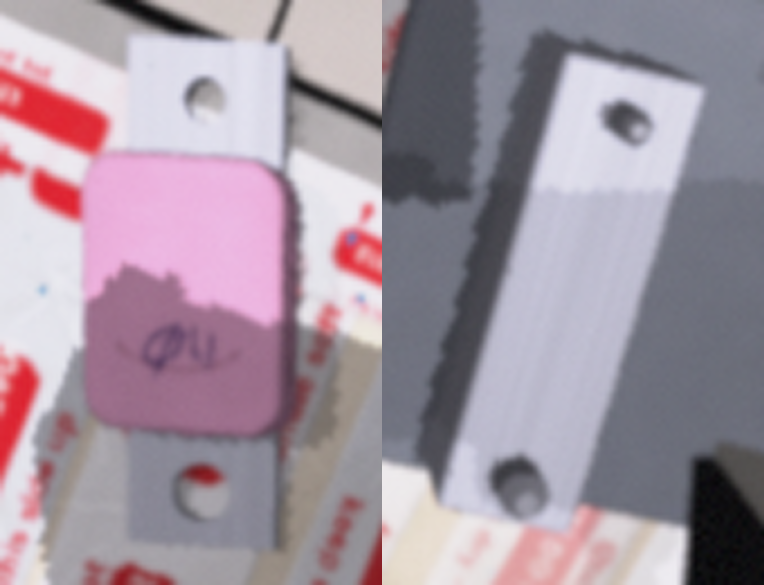

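```bash
python3 - <<'E'
from h import *
d=np.load("w1.npz");T=d["T"]
f=lambda L,o:np.array(L)/4.5+o-0.5+0.5/4.5
H=onplane("wrist",f([(205,100),(201,491)],[150,35]),0.008,T)
def rep(n,P):
    v=P[0]-P[1]; print(n,P.round(4).tolist(),'mid',P[:2].mean(0).round(4),'len',np.linalg.norm(v[:2]).round(4),'yaw',np.arctan2(v[1],v[0]).round(4))
rep("holes",H)
S=onplane("wrist",f([(183,52),(323,90),(60,505),(190,530)],[310,150]),0.042,T)
print(S.round(4)); rep("seat",np.array([S[:2].mean(0),S[2:].mean(0)])); print('mid',S.mean(0))
rep("pegs",onplane("wrist",f([(258,128),(143,498)],[310,150]),0.058,T))
C=onplane("wrist",f([(127,35),(285,40),(130,541),(275,548)],[150,35]),0.008,T)
rep("plate",np.array([C[:2].mean(0),C[2:].mean(0)])); print('mid',C.mean(0))
M=onplane("wrist",f([(85,290),(280,300)],[150,35]),0.031,T); print("mould w mid",M.mean(0),np.linalg.norm(M[0]-M[1]))
P=cloud("wrist",d["d"],T); print(P[90,190],P[220,352],P[60,196])
E
```

```text
holes [[0.5693, 0.2784, 0.008], [0.4855, 0.2469, 0.008]] mid [0.5274 0.2627 0.008 ] len 0.0895 yaw 0.3597
[[0.5395 0.091  0.042 ]
 [0.5449 0.0581 0.042 ]
 [0.4297 0.0683 0.042 ]
 [0.4367 0.0364 0.042 ]]
seat [[0.5422, 0.0746, 0.042], [0.4332, 0.0523, 0.042]] mid [0.4877 0.0635 0.042 ] len 0.1113 yaw 0.2012
mid [0.48770765 0.06345936 0.042     ]
pegs [[0.5321, 0.0723, 0.058], [0.4444, 0.0561, 0.058]] mid [0.4883 0.0642 0.058 ] len 0.0892 yaw 0.182
plate [[0.5821, 0.2832, 0.008], [0.4736, 0.242, 0.008]] mid [0.5278 0.2626 0.008 ] len 0.1161 yaw 0.3634
mid [0.52781937 0.26260169 0.008     ]
mould w mid [0.5282331 0.2625392 0.031    ] 0.04365117185376634
[0.53728372 0.26635426 0.03023107] [0.48496134 0.06118959 0.04221169] [ 0.56703048  0.27868228 -0.00109311]
```

Near hole is the larger, so the carrier is already oriented correctly: yaw ≈0.361, origin (0.5276, 0.2627). Seat is at (0.488, 0.064), yaw ≈0.19. I'll turn the hand by half so the camera faces the robot and stays clear of the raised clamp, then go above the carrier.

```bash
python3 - <<'E'
from h import *
print(rel([0.5276,0.2627,0.20],0.361+np.pi),env.get_obs()["joint_positions"])
E
```

```text
(array([ 8.14, -8.84,  7.96]), np.float64(-3.083), np.float64(0.42)) [ 1.45340689e-01  2.91716403e-01  1.50122543e+00 -1.16270760e-04
  1.34833133e+00  1.29626048e+00]
```

Request:
{"api": "jog_arm", "payload": {"plan": [[[1,-1,0,-0.14,1],[2,-2,0,-0.28,1],[3,-3,0,-0.42,1],[4,-4,0,-0.56,1],[5,-5,0,-0.7,1],[6,-6,0,-0.84,1],[7,-7,0,-0.98,1],[8,-8,0,-1.12,1],[8,-8.5,0,-1.26,1],[8,-8.5,0,-1.4,1]]]}}

```text
clock: 4.2
tcp_pos: [0.5275, 0.2601, 0.2792]
tcp_rot: [0.611, 0.792, -0.0, -0.0]
ft_force: [-0.5, 0.5, 0.3]
gripper_width: 0.0919
```

```bash
python3 - <<'E'
from h import *
print(rel([0.5276,0.2627,0.20],0.361+np.pi),env.get_obs()["joint_positions"])
E
```

```text
(array([0.25, 0.07, 7.92]), np.float64(-1.675), np.float64(1.827)) [3.27753412e-01 4.38590285e-01 1.28278142e+00 1.24623458e-04
 1.42054920e+00 7.13105155e-02]
```

Request:
{"api": "jog_arm", "payload": {"plan": [[[0.2,0,0.5,-0.14,1],[0.2,0,1,-0.28,1],[0.2,0,2,-0.42,1],[0.2,0,3,-0.56,1],[0.2,0,4,-0.7,1],[0.2,0,5,-0.84,1],[0.2,0,6,-0.98,1],[0.2,0,7,-1.12,1],[0.2,0,8,-1.26,1],[0.2,0,8,-1.4,1]]]}}

```text
clock: 5.2
tcp_pos: [0.5265, 0.261, 0.1979]
tcp_rot: [-0.042, 0.999, -0.0, -0.001]
ft_force: [0.1, -0.8, 0.3]
gripper_width: 0.0919
```

Request:
{"api": "jog_arm", "payload": {"plan": [[[0,0,0,-0.14,1],[0,0,0,-0.26,1],[0,0,0,-0.26,1]]]}}

```text
clock: 5.5
tcp_pos: [0.5273, 0.2613, 0.1994]
tcp_rot: [-0.169, 0.986, -0.0, 0.0]
ft_force: [0.4, -0.2, 0.2]
gripper_width: 0.0918
```

```bash
python3 - <<'E'
from h import *
print(rel([0.5276,0.2627,0.024],0.361+np.pi),env.get_obs()["joint_positions"])
im,d,T=grab("wrist","w2")
cv2.imwrite("pics/w2c.png",cv2.resize(im[:260,150:420,::-1],None,fx=2.2,fy=2.2,interpolation=2))
E
```

```text
(array([-0.08,  0.12, 17.54]), np.float64(-6.304), np.float64(-2.802)) [ 3.29951551e-01  4.95579368e-01  1.41301848e+00 -9.89277865e-05
  1.23295331e+00 -1.58069149e+00]
```

View pics/w2.png

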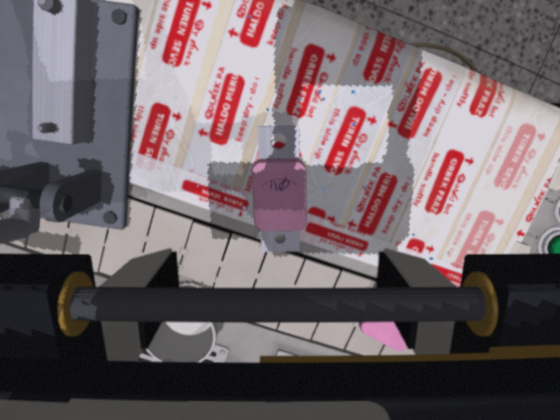

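```bash
python3 - <<'E'
import cv2
a=cv2.imread("pics/w2.png"); cv2.imwrite("pics/w2c.png",cv2.resize(a[115:260,235:325],None,fx=4,fy=4,interpolation=2))
E
```

```text
(no output)
```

View pics/w2c.png

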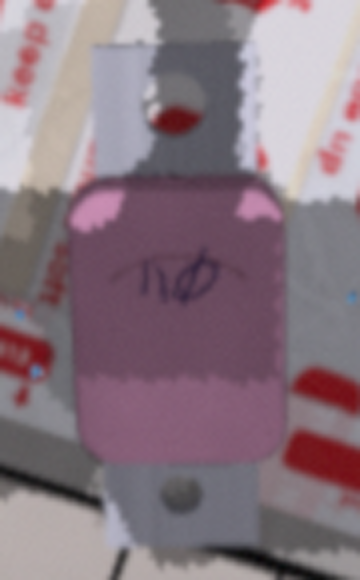

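```bash
python3 - <<'E'
from h import *
d=np.load("w2.npz");T=d["T"]
f=lambda L:np.array(L)/4+[235,115]-0.5+0.5/4
H=onplane("wrist",f([(181,493),(175,102)]),0.008,T); v=H[0]-H[1]
print(H.round(4),H.mean(0).round(4),np.linalg.norm(v),np.arctan2(v[1],v[0]))
M=onplane("wrist",f([(72,230),(287,230),(78,430),(288,430),]),0.027,T); print(M[:2].mean(0),M[2:].mean(0),np.linalg.norm(M[0]-M[1]))
E
```

```text
[[0.5693 0.2784 0.008 ]
 [0.4847 0.247  0.008 ]] [0.527  0.2627 0.008 ] 0.09024419784164567 0.35578020746952965
[0.50811092 0.25619257 0.027     ] [0.54926728 0.27160798 0.027     ] 0.04523798424678206
```

Request:
{"api": "jog_arm", "payload": {"plan": [[[0,0.1,3,-0.02,1],[0,0.1,7,-0.02,1],[0,0.1,11,-0.02,1],[0,0.1,14,-0.02,1],[0,0.1,16,-0.02,1],[0,0.1,17,-0.02,1],[0,0.1,17.5,-0.02,1],[0,0.1,17.5,-0.02,1]]]}}

```text
clock: 6.35
tcp_pos: [0.5271, 0.2625, 0.0246]
tcp_rot: [-0.178, 0.984, -0.0, 0.0]
ft_force: [0.6, -0.5, -0.1]
gripper_width: 0.0918
```

```bash
python3 - <<'E'
from h import *
print(rel([0.5272,0.2627,0.024],0.359+np.pi),env.get_obs()["ft_force"])
E
```

```text
(array([-0.02,  0.02,  0.06]), np.float64(-6.284), np.float64(-2.783)) [ 0.5815758  -0.45272456 -0.0797942 ]
```

Request:
{"api": "jog_arm", "payload": {"plan": [[[0,0,0,0,0.7],[0,0,0,0,0.5],[0,0,0,0,0.3],[0,0,0,0,0],[0,0,0,0,0],[0,0,0,0,0],[0,0,0,0,0]]]}}

```text
clock: 7.05
tcp_pos: [0.5269, 0.2625, 0.0245]
tcp_rot: [-0.179, 0.984, -0.0, 0.0]
ft_force: [-0.8, -1.2, 0.2]
gripper_width: 0.0464
```

Request:
{"api": "jog_arm", "payload": {"plan": [[[0,0,-1,0,0],[0,0,-3,0,0],[0,0,-6,0,0],[0,0,-9,0,0],[0,0,-10,0,0],[0,0,-10,0,0]]]}}

```text
clock: 7.65
tcp_pos: [0.5275, 0.2627, 0.1259]
tcp_rot: [-0.179, 0.984, 0.0, 0.002]
ft_force: [0.6, -0.2, -1.9]
gripper_width: 0.046
```

```bash
python3 - <<'E'
from h import *
y=0.188
print(rel([0.488,0.064,0.13],y+np.pi),env.get_obs()["ft_force"])
im,d,T=grab("wrist","w3"); grab("side","s3")
E
```

```text
(array([ 10.68, -17.21,  -0.44]), np.float64(-6.112), np.float64(-2.782)) [ 0.6314667  -0.16456421 -1.92645345]
```

View pics/w3.png

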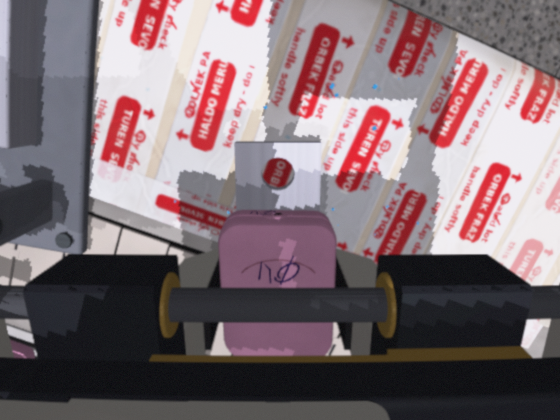

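The carrier is held, with the large hole visible at (278,172). Next: a waypoint beside the seat for one more peg measurement.

```bash
python3 - <<'E'
from h import *
d=np.load("w3.npz");T=d["T"]
# hole in tool frame
o=env.get_obs(); M=R.from_quat(o["tcp_rot"]).as_matrix(); p=np.array(o["tcp_pos"])
print("hole tool (mm)",(M.T@(onplane("wrist",[(278,172)],p[2]-0.0165,T)[0]-p)*1000).round(1))
c=onplane("wrist",[(236,142),(321,142),(236,208),(320,208)],p[2]-0.0165,T); print(((c-p)@M*1000).round(1))
print(rel([0.467,0.172,0.20],0.19+np.pi))
E
```

```text
hole tool (mm) [42.9 -0.1 16.6]
[[ 55.6 -17.7  16.6]
 [ 55.6  17.9  16.6]
 [ 27.  -18.5  16.6]
 [ 27.   18.3  16.6]]
(array([ 8.72, -6.37, -7.66]), np.float64(-6.114), np.float64(-2.782))
```

Request:
{"api": "jog_arm", "payload": {"plan": [[[1,-1,-3,0.04,0],[3,-3,-5,0.08,0],[5,-5,-7,0.12,0],[8,-6,-7.4,0.17,0],[8.8,-6.4,-7.4,0.17,0],[8.8,-6.4,-7.4,0.17,0],[8.8,-6.4,-7.4,0.17,0]]]}}

```text
clock: 8.45
tcp_pos: [0.4672, 0.1719, 0.1975]
tcp_rot: [-0.095, 0.996, 0.0, -0.001]
ft_force: [0.3, -0.5, -1.9]
gripper_width: 0.047
```

```bash
python3 - <<'E'
from h import *
im,d,T=grab("wrist","w4"); print(rel([0.467,0.172,0.20],0.19+np.pi))
E
```

```text
(array([ 0.04, -0.  , -0.25]), np.float64(-6.283), np.float64(-2.952))
```

View pics/w4.png

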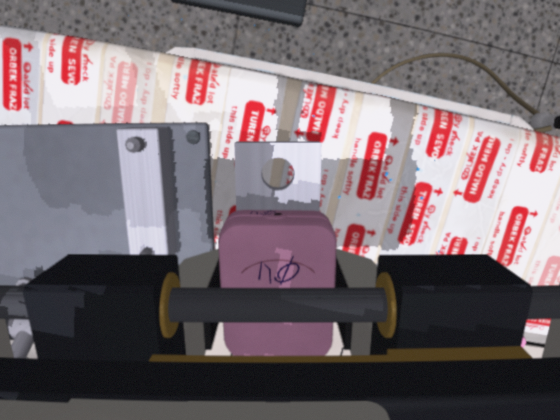

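```bash
python3 - <<'E'
import cv2
a=cv2.imread("pics/w4.png"); cv2.imwrite("pics/w4c.png",cv2.resize(a[115:265,100:220],None,fx=4,fy=4,interpolation=2))
E
```

```text
(no output)
```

View pics/w4c.png

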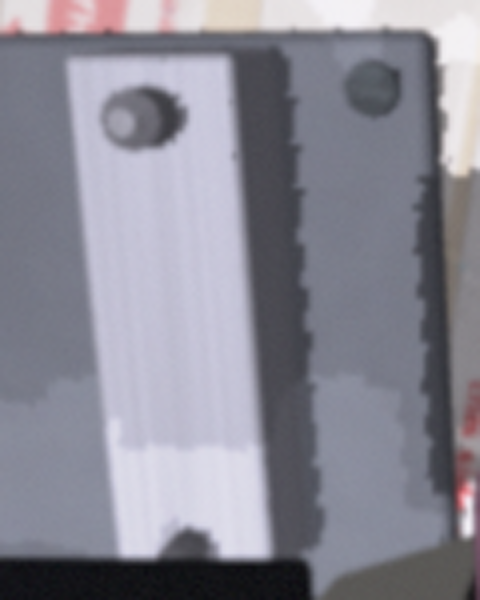

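```bash
python3 - <<'E'
from h import *
d=np.load("w4.npz");T=d["T"]
f=lambda L:np.array(L)/4+[100,115]-0.5+0.5/4
E=onplane("wrist",f([(67,57),(233,55),(118,555),(271,555)]),0.042,T); print(E.round(4))
yl=E[2]-E[0]; yr=E[3]-E[1]; print(np.arctan2(yl[1],yl[0]),np.arctan2(yr[1],yr[0])); e=E[1]-E[0]; print('end yaw',np.arctan2(e[1],e[0])-np.pi/2,np.linalg.norm(e))
P=onplane("wrist",f([(122,121)]),0.058,T)[0]; print("large peg",P)
B=onplane("wrist",f([(168,575-40)]),0.05,T)[0]; print("small peg rough",B)
yaw=0.188; 
for yaw in (0.18,0.19,0.2):
  u=np.array([np.cos(yaw),np.sin(yaw)]); print(yaw,"center from peg",P[:2]+0.045*u, "from end edge",(E[0,:2]+E[1,:2])/2+0.057*u)
E
```

```text
[[0.4348 0.0375 0.042 ]
 [0.4286 0.0698 0.042 ]
 [0.5369 0.0566 0.042 ]
 [0.5306 0.0889 0.042 ]]
0.18422148010903536 0.1851539774768114
end yaw 0.1909129253108266 0.032899879764648136
large peg [0.44274368 0.05541312 0.058     ]
small peg rough [0.52671566 0.06928138 0.05      ]
0.18 center from peg [0.48701665 0.06346945] from end edge [0.48778762 0.06389828]
0.19 center from peg [0.48693387 0.06391177] from end edge [0.48768277 0.06445855]
0.2 center from peg [0.48684668 0.06435324] from end edge [0.48757233 0.06501774]
```

```bash
python3 - <<'E'
from h import *
print(rel([0.4866,0.0637,0.10],0.186+np.pi),rel([0.4866,0.0637,0.0665],0.186+np.pi))
E
```

```text
(array([  0.15, -11.01,   9.75]), np.float64(-6.279), np.float64(-2.952)) (array([  0.15, -11.01,  13.1 ]), np.float64(-6.279), np.float64(-2.952))
```

Request:
{"api": "jog_arm", "payload": {"plan": [[[0,-3,1,0,0],[0,-6,3,0,0],[0,-9,5,0,0],[0.1,-11,7,0,0],[0.1,-11,9,0,0],[0.1,-11,9.7,0,0],[0.1,-11,9.7,0,0],[0.1,-11,9.7,0,0]]]}}

```text
clock: 9.3
tcp_pos: [0.4873, 0.064, 0.1018]
tcp_rot: [-0.095, 0.995, -0.0, 0.0]
ft_force: [-0.4, -0.7, -2.6]
gripper_width: 0.0465
```

```bash
python3 - <<'E'
from h import *
grab("wrist","w5"); grab("side","s5")
print(rel([0.4866,0.0637,0.0665],0.186+np.pi),env.get_obs()["tcp_pos"],env.get_obs()["ft_force"])
a=cv2.imread("pics/s5.png")[150:300,200:360]; b=cv2.imread("pics/w5.png"); cv2.imwrite("pics/s5c.png",cv2.resize(a,None,fx=4,fy=4,interpolation=2))
E
```

```text
(array([ 0.09, -0.01,  3.58]), np.float64(-6.279), np.float64(-2.951)) [0.48740889 0.06392645 0.1022965 ] [-0.45053745 -0.3010104  -2.22560036]
```

View pics/w5.png

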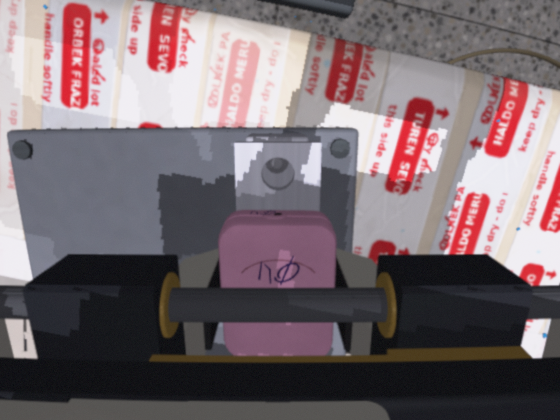

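View pics/s5c.png

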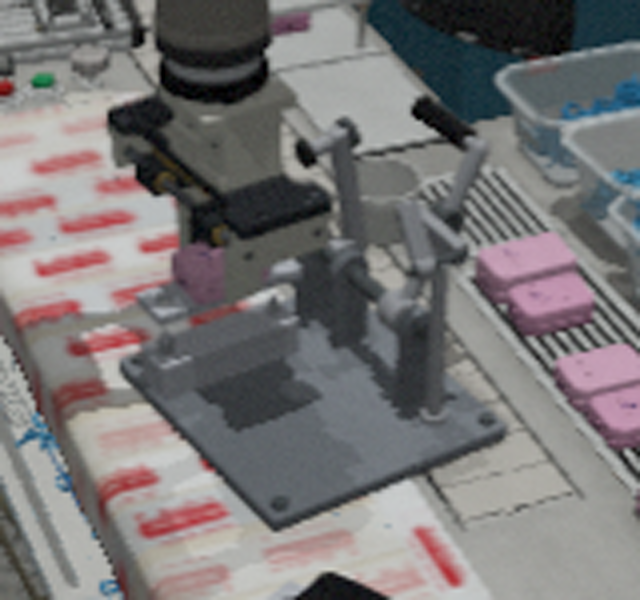

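```bash
python3 - <<'E'
import cv2
a=cv2.imread("pics/w5.png"); cv2.imwrite("pics/w5c.png",cv2.resize(a[130:215,225:330],None,fx=7,fy=7,interpolation=2))
E
```

```text
(no output)
```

View pics/w5c.png

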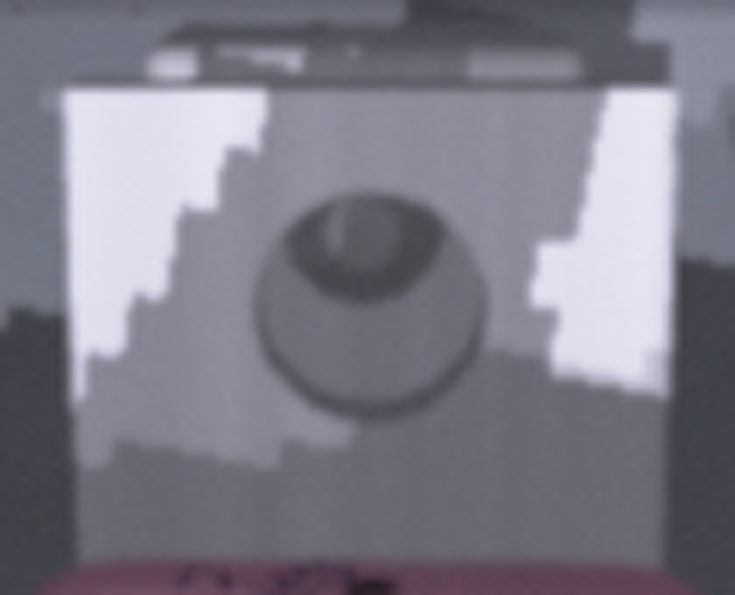

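```bash
python3 - <<'E'
from h import *
d=np.load("w5.npz");T=d["T"]; o=env.get_obs(); M=R.from_quat(o["tcp_rot"]).as_matrix(); p=np.array(o["tcp_pos"])
f=lambda L:np.array(L)/7+[225,130]-0.5+0.5/7
h=onplane("wrist",f([(370,305)]),p[2]-0.0165,T)[0]; g=onplane("wrist",f([(365,237)]),0.058,T)[0]
print("hole",M.T@(h-p)*1000,"peg",M.T@(g-p)*1000)
E
```

```text
hole [ 4.46159079e+01 -2.25439958e-02  1.64173565e+01] peg [44.90734947 -0.34312029 44.21350811]
```

Peg and hole line up within 0.4 mm, so I'll go straight down.

Request:
{"api": "jog_arm", "payload": {"plan": [[[0,0,1,0,0],[0,0,1.6,0,0],[0,0,2,0,0],[0,0,2.4,0,0],[0,0,2.8,0,0],[0,0,3.1,0,0],[0,0,3.4,0,0],[0,0,3.5,0,0],[0,0,3.5,0,0]]]}}

```text
clock: 10.3
tcp_pos: [0.4868, 0.0633, 0.0665]
tcp_rot: [-0.094, 0.996, -0.0, 0.0]
ft_force: [0.3, 0.6, -2.2]
gripper_width: 0.0462
```

Request:
{"api": "jog_arm", "payload": {"plan": [[[0,0,0,0,0.6],[0,0,0,0,0.8],[0,0,0,0,0.8],[0,0,0,0,0.8],[0,0,-1,0,0.8],[0,0,-4,0,0.8],[0,0,-8,0,0.8],[0,0,-12,0,0.8],[0,0,-14,0,0.8],[0,0,-14,0,0.8]]]}}

```text
clock: 11.3
tcp_pos: [0.4883, 0.0634, 0.2103]
tcp_rot: [-0.094, 0.996, -0.0, 0.004]
ft_force: [0.6, -0.7, 0.0]
gripper_width: 0.0734
```

```bash
python3 - <<'E'
from h import *
im,d,T=grab("wrist","w6"); grab("side","s6")
P=cloud("wrist",d,T); np.save("P6.npy",P)
b=im[:260,:,::-1]; cv2.imwrite("pics/w6c.png",cv2.resize(b,(800,371),interpolation=2))
a=cv2.imread("pics/s6.png")[150:300,200:360]; cv2.imwrite("pics/s6c.png",cv2.resize(a,None,fx=4,fy=4,interpolation=2))
print(env.get_obs()["tcp_pos"],env.get_obs()["ft_force"],env.get_obs()["joint_positions"])
E
```

```text
[0.48648538 0.06340205 0.20672745] [ 0.1187908   0.75033342 -0.9425859 ] [-2.67205259e-02  3.16053254e-01  1.67772091e+00 -8.42983856e-05
  1.14707299e+00 -1.78669885e+00]
```

View pics/w6c.png

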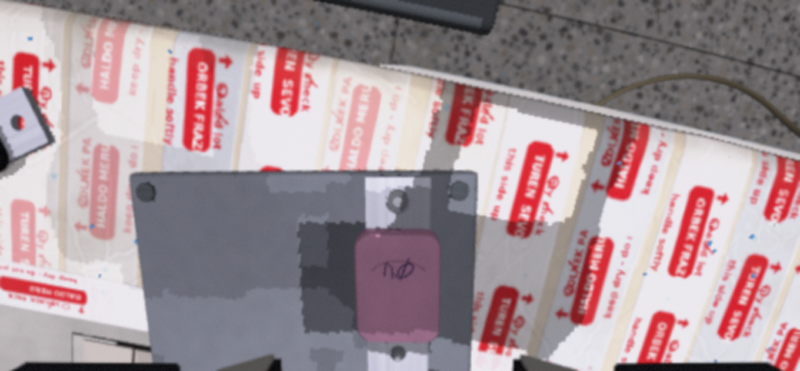

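View pics/s6c.png

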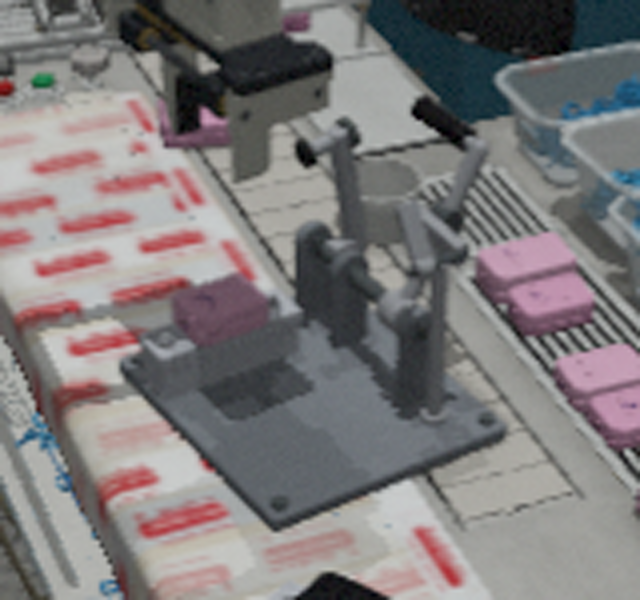

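```bash
python3 - <<'E'
from h import *
P=np.load("P6.npy"); s=0.7
for v,u in [(280,370),(280,430),(320,400),(190,400-22),(190,420),(215,380),(350,380),(350,420)]: print((u,v),P[int(v*s),int(u*s)].round(4))
# catch & grip predicted with stand pose
o=np.array([0.4876,0.0637,0]); y=0.186; Rm=R.from_euler('z',y).as_matrix()
W=lambda q:o+Rm@(np.array(q)/1000)
print("grip",W([95+62.3,-50,75+114.1]),"hinge",W([81,-135,143]),"tab tip",W([81,-135+46*np.sin(.6),143+46*np.cos(.6)]),"tab stop",W([81,-135-46*np.sin(.9),143+46*np.cos(.9)]))
E
```

```text
(370, 280) [0.4851 0.0482 0.0725]
(430, 280) [0.4789 0.0795 0.0736]
(400, 320) [0.504  0.0681 0.0725]
(378, 190) [0.4396 0.043  0.0502]
(420, 190) [0.4352 0.0662 0.0492]
(380, 215) [0.4525 0.0469 0.0493]
(380, 350) [0.5306 0.0613 0.0503]
(420, 350) [0.5262 0.0847 0.0501]
grip [0.65143333 0.0436518  0.1891    ] hinge [ 0.59216836 -0.05399222  0.143     ] tab tip [ 0.58736509 -0.02846666  0.18096544] tab stop [ 0.59883193 -0.08940375  0.17159406]
```

The carrier is seated flat: plate top reads 0.050, mould top 0.073, and both pegs show through the holes. Next I'll shut the fingers and move above the lever and catch for a look.

```bash
cat >> h.py <<'E'
SO=np.array([0.4876,0.0637,0]); SY=0.186; SR=R.from_euler('z',SY).as_matrix()
W=lambda q:SO+SR@(np.array(q)/1000)
def st(p): return ((np.array(p)-SO)@SR*1000).round(1)
E
python3 - <<'E'
from h import *
print(rel(W([105,-80,270]),SY+np.pi))
E
```

```text
(array([-10.59,  -8.03,  -6.32]), np.float64(-6.28), np.float64(-2.952))
```

Request:
{"api": "jog_arm", "payload": {"plan": [[[0,0,-3,0,0.5],[0,0,-6,0,0.2],[-3,-2,-6.3,0,0],[-6,-5,-6.3,0,0],[-9,-7,-6.3,0,0],[-10.4,-8,-6.3,0,0],[-10.4,-8,-6.3,0,0],[-10.4,-8,-6.3,0,0]]]}}

```text
clock: 12.2
tcp_pos: [0.603, 0.0046, 0.2676]
tcp_rot: [-0.094, 0.996, 0.0, -0.002]
ft_force: [0.4, 0.2, 1.2]
gripper_width: 0.0138
```

```bash
python3 - <<'E'
from h import *
im,d,T=grab("wrist","w7"); print(st(env.get_obs()["tcp_pos"]),env.get_obs()["gripper_width"])
P=cloud("wrist",d,T); np.save("P7.npy",P)
for k in ["grip","catch","catch_tip","lever"]:
    print(k,[(np.round(x["bbox"]).tolist(),round(x["p"],2)) for x in env.find_in("wrist",k)][:3])
print(proj("wrist",[W([81,-135+46*np.sin(.6),143+46*np.cos(.6)]),W([81,-135,143]),W([157.3,-50,189]),W([-45,0,58])],T))
E
```

```text
[102.3 -79.1 268.3] 0.01018612883720532
grip [([339.0, 5.0, 58.0, 134.0], 0.44)]
catch [([188.0, 170.0, 96.0, 62.0], 0.59), ([181.0, 14.0, 236.0, 271.0], 0.43)]
catch_tip []
lever [([236.0, 172.0, 183.0, 121.0], 0.69), ([427.0, 252.0, 58.0, 34.0], 0.69)]
[[229.67802437 191.91358148]
 [200.02174979 180.89659406]
 [322.23753458 309.0521007 ]
 [369.29885552  20.55942573]]
```

View pics/w7.png

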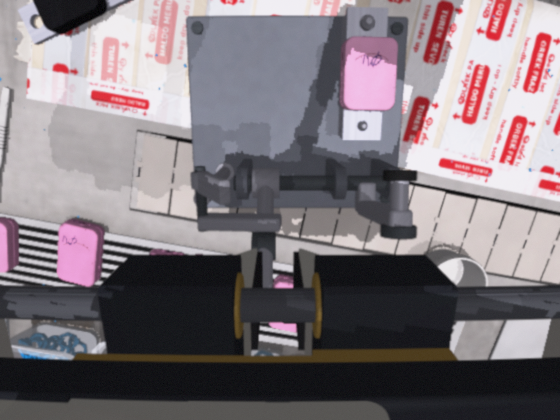

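```bash
python3 - <<'E'
from h import *
a=cv2.imread("pics/w7.png"); cv2.imwrite("pics/w7c.png",cv2.resize(a[150:250,170:310],None,fx=5,fy=5,interpolation=2))
P=np.load("P7.npy"); S=((P-SO)@SR*1000)
m=(S[...,2]>125)&(S[...,0]>60)&(S[...,0]<130)&(S[...,1]<-60)&(S[...,1]>-175)
m[250:]=0
q=S[m]
for lo in range(-175,-60,6):
    k=q[(q[:,1]>=lo)&(q[:,1]<lo+6)]
    if len(k):
        a=k[k[:,0]<98]; b=k[k[:,0]>=98]
        print(lo,[(len(z),z[:,0].min().round(0),z[:,0].max().round(0),np.median(z[:,2]).round(0)) for z in (a,b) if len(z)])
E
```

```text
-145 [(69, np.float64(74.0), np.float64(98.0), np.float64(146.0)), (1, np.float64(98.0), np.float64(98.0), np.float64(142.0))]
-139 [(267, np.float64(70.0), np.float64(98.0), np.float64(148.0)), (168, np.float64(98.0), np.float64(118.0), np.float64(147.0))]
-133 [(223, np.float64(70.0), np.float64(98.0), np.float64(156.0)), (181, np.float64(98.0), np.float64(118.0), np.float64(151.0))]
-127 [(172, np.float64(73.0), np.float64(88.0), np.float64(169.0)), (148, np.float64(106.0), np.float64(115.0), np.float64(152.0))]
-121 [(194, np.float64(73.0), np.float64(89.0), np.float64(179.0)), (152, np.float64(106.0), np.float64(116.0), np.float64(152.0))]
-115 [(264, np.float64(73.0), np.float64(90.0), np.float64(182.0)), (153, np.float64(106.0), np.float64(116.0), np.float64(153.0))]
-109 [(12, np.float64(78.0), np.float64(86.0), np.float64(181.0)), (165, np.float64(106.0), np.float64(116.0), np.float64(153.0))]
-103 [(198, np.float64(105.0), np.float64(130.0), np.float64(153.0))]
-97 [(1, np.float64(93.0), np.float64(93.0), np.float64(250.0)), (293, np.float64(106.0), np.float64(130.0), np.float64(150.0))]
-91 [(4, np.float64(93.0), np.float64(93.0), np.float64(249.0)), (294, np.float64(106.0), np.float64(130.0), np.float64(151.0))]
-85 [(250, np.float64(105.0), np.float64(130.0), np.float64(151.0))]
-79 [(61, np.float64(106.0), np.float64(115.0), np.float64(153.0))]
-73 [(5, np.float64(93.0), np.float64(93.0), np.float64(249.0))]
```

View pics/w7c.png

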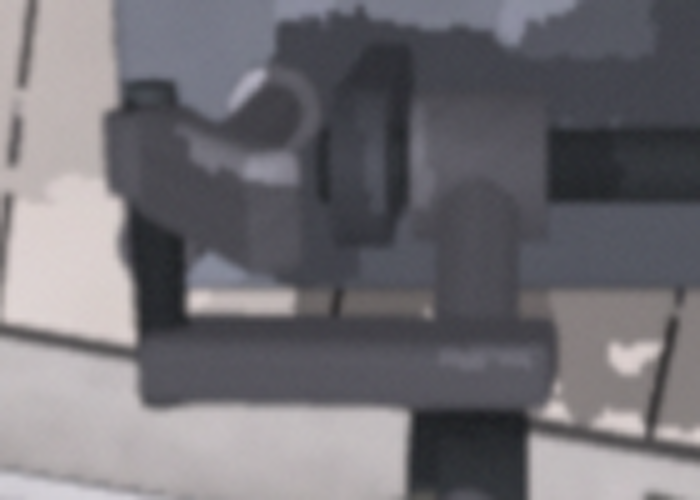

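The tab (x 73..90, tip y≈-109, z≈181) matches the model. I'll go down on its +y side with shut fingers.

```bash
python3 - <<'E'
from h import *
print(rel(W([77,-75,180]),SY+np.pi))
E
```

```text
(array([2.58, 0.43, 8.98]), np.float64(-6.279), np.float64(-2.952))
```

Request:
{"api": "jog_arm", "payload": {"plan": [[[1.5,0.4,0,0,0],[2.5,0.4,2,0,0],[2.5,0.4,5,0,0],[2.5,0.4,7,0,0],[2.5,0.4,8.5,0,0],[2.5,0.4,8.8,0,0],[2.5,0.4,8.8,0,0],[2.5,0.4,8.8,0,0]]]}}

```text
clock: 13.25
tcp_pos: [0.579, 0.0037, 0.1826]
tcp_rot: [-0.095, 0.996, -0.0, 0.001]
ft_force: [0.5, 0.0, -1.6]
gripper_width: 0.0005
```

```bash
python3 - <<'E'
from h import *
o=env.get_obs();print(st(o["tcp_pos"]),o["ft_force"],o["gripper_width"]); grab("wrist","w8")
E
```

```text
[ 78.8 -75.9 182.6] [ 0.5129897   0.04734269 -1.56694791] 0.0005235933546873296
```

View pics/w8.png

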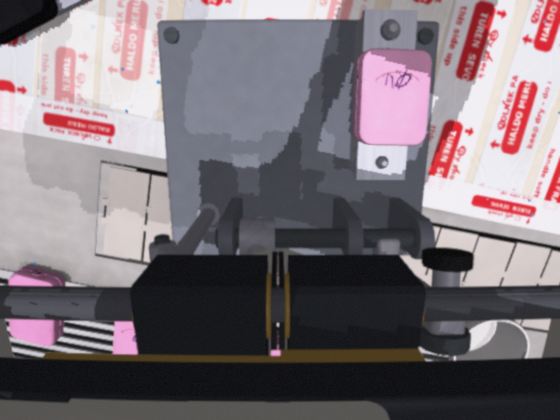

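Request:
{"api": "jog_arm", "payload": {"plan": [[[0.1,-1,0.2,0,0],[0.1,-1.7,0.2,0,0],[0.1,-2.4,0.2,0,0],[0.1,-3,0.2,0,0],[0.1,-3.6,0.2,0,0],[0.1,-4.1,0.2,0,0],[0.1,-4.5,0.2,0,0],[0.1,-4.7,0.2,0,0]]]}}

```text
clock: 14.1
tcp_pos: [0.5865, -0.0431, 0.1792]
tcp_rot: [-0.094, 0.996, 0.0, -0.0]
ft_force: [0.6, 1.7, -0.6]
gripper_width: 0.0008
```

```bash
python3 - <<'E'
from h import *
o=env.get_obs();print(st(o["tcp_pos"]),(o["ft_force"]@SR).round(2)); grab("side","s9")
a=cv2.imread("pics/s9.png")[150:300,200:360]; cv2.imwrite("pics/s9c.png",cv2.resize(a,None,fx=4,fy=4,interpolation=2))
E
```

```text
[  77.4 -123.3  179.2] [ 0.89  1.59 -0.59]
```

View pics/s9c.png

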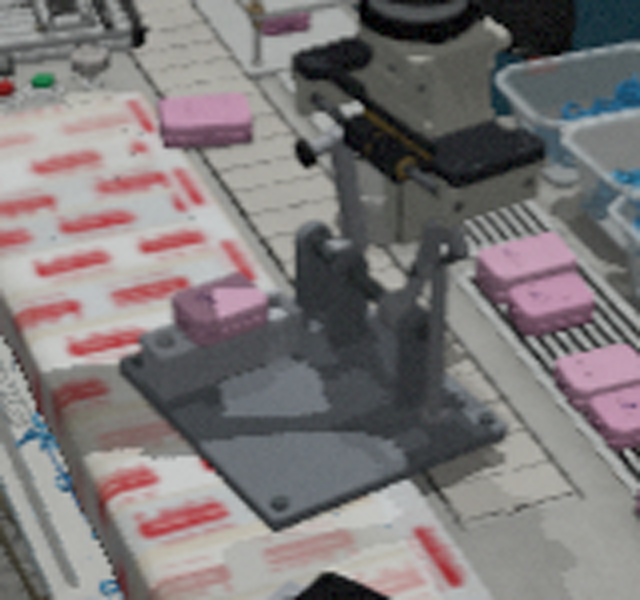

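Request:
{"api": "jog_arm", "payload": {"plan": [[[0,-0.2,0,0,0],[0,-0.4,0,0,0],[0,-0.6,0,0,0],[0,-0.6,0,0,0]]]}}

```text
clock: 14.55
tcp_pos: [0.5876, -0.0489, 0.1794]
tcp_rot: [-0.094, 0.996, -0.0, -0.0]
ft_force: [-1.3, 0.5, -0.3]
gripper_width: 0.0004
```

```bash
python3 - <<'E'
from h import *
o=env.get_obs();print(st(o["tcp_pos"]),(o["ft_force"]@SR).round(2))
E
```

```text
[  77.4 -129.2  179.4] [-1.17  0.73 -0.3 ]
```

Request:
{"api": "jog_arm", "payload": {"plan": [[[0,-0.1,0,0,0],[0,-0.2,0,0,0],[0,-0.2,0,0,0]]]}}

```text
clock: 14.85
tcp_pos: [0.5879, -0.0507, 0.1794]
tcp_rot: [-0.094, 0.996, -0.0, 0.0]
ft_force: [-0.6, 0.5, 0.6]
gripper_width: 0.0007
```

```bash
python3 - <<'E'
from h import *
o=env.get_obs();print(st(o["tcp_pos"]),(o["ft_force"]@SR).round(2),o["joint_positions"].round(2)); 
E
```

```text
[  77.5 -131.   179.4] [-0.46  0.57  0.63] [-0.22  0.52  1.44 -0.    1.19 -1.98]
```

Retract, then look at the catch.

Request:
{"api": "jog_arm", "payload": {"plan": [[[0,0.5,0,0,0],[0,1.5,-1,0,0],[0,2.5,-4,0,0.1],[0,4,-8,0.14,0.3],[0,5,-9,0.28,0.6],[0,6,-9,0.42,0.6],[0,7,-9,0.56,0.6],[0,7,-9,0.7,0.6],[0,7,-9,0.84,0.6],[0,7,-9,0.98,0.6]]]}}

```text
clock: 15.85
tcp_pos: [0.5747, 0.019, 0.2705]
tcp_rot: [0.387, 0.922, 0.0, 0.001]
ft_force: [0.4, -0.2, -0.7]
gripper_width: 0.0548
```

```bash
python3 - <<'E'
from h import *
o=env.get_obs();print(st(o["tcp_pos"]),(o["ft_force"]@SR).round(2)); grab("wrist","w10"); grab("side","s10")
a=cv2.imread("pics/s10.png")[150:300,200:360]; cv2.imwrite("pics/s10c.png",cv2.resize(a,None,fx=4,fy=4,interpolation=2))
print(rel(W([140,-50,270]),SY+np.pi/2))
E
```

```text
[ 77.3 -60.  270.5] [ 0.39 -0.31 -0.75]
(array([-2.66,  5.77,  0.04]), np.float64(0.593), np.float64(2.35))
```

View pics/s10c.png

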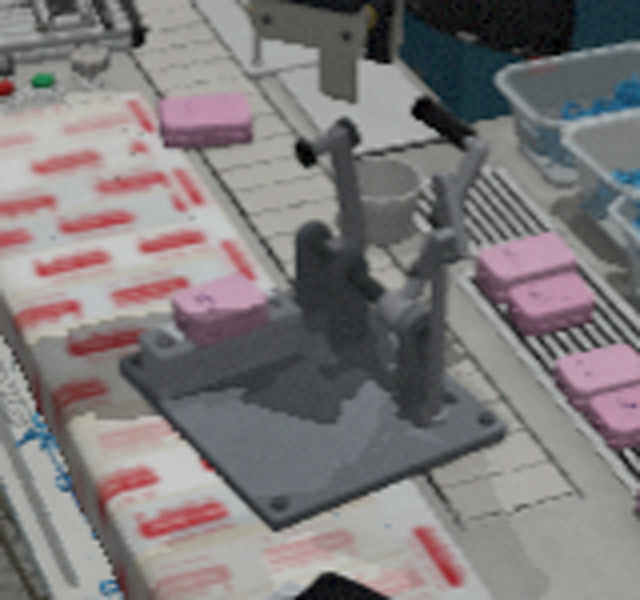

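View pics/w10.png

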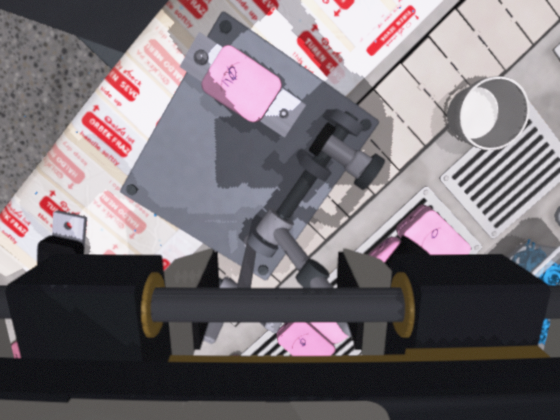

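```bash
python3 - <<'E'
from h import *
T=T_cw("side"); im=np.load("s10.npz")["im"][:,:,::-1][150:300,200:360].copy()
im=cv2.resize(im,None,fx=4,fy=4,interpolation=2)
pc=lambda p:tuple(int(v) for v in ((proj("side",p,T)[0]-[200,150])*4+2))
for a,c in [(1.05,(0,0,255)),(1.3,(0,255,255)),(1.5,(0,255,0))]:
    cv2.line(im,pc(W([111,-135,143])),pc(W([111,-135+58*np.cos(a),143+58*np.sin(a)])),c,1)
    t=a-.6; cv2.line(im,pc(W([81,-135,143])),pc(W([81,-135-46*np.sin(t),143+46*np.cos(t)])),c,1)
cv2.circle(im,pc(W([157.3,-50,189])),3,(255,0,0),1)
cv2.imwrite("pics/s10d.png",cv2.resize(im[100:350,350:550],None,fx=2.4,fy=2.4,interpolation=2))
E
```

```text
(no output)
```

View pics/s10d.png

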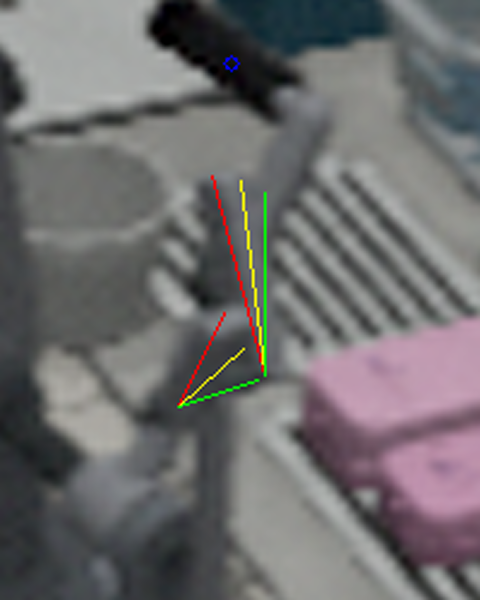

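Request:
{"api": "jog_arm", "payload": {"plan": [[[-1.5,3,0,0.14,0.6],[-2.7,5.8,0,0.28,0.6],[-2.7,5.8,0,0.42,0.6],[-2.7,5.8,0,0.56,0.6],[-2.7,5.8,0,0.59,0.6],[-2.7,5.8,0,0.59,0.6]]]}}

```text
clock: 16.55
tcp_pos: [0.6349, 0.04, 0.2698]
tcp_rot: [0.635, 0.772, 0.0, 0.0]
ft_force: [0.1, -0.3, 0.4]
gripper_width: 0.0552
```

```bash
python3 - <<'E'
from h import *
o=env.get_obs();print(st(o["tcp_pos"])); grab("wrist","w11")
for k in ["grip","catch","lever"]:
    print(k,[(np.round(x["bbox"]).tolist(),round(x["p"],2)) for x in env.find_in("wrist",k)][:3])
print(rel(W([157,-49,230]),SY+np.pi/2))
E
```

```text
[140.4 -50.5 269.8]
grip [([288.0, 180.0, 34.0, 102.0], 0.81), ([74.0, 81.0, 248.0, 273.0], 0.47)]
catch [([68.0, 106.0, 123.0, 52.0], 0.65), ([191.0, 322.0, 51.0, 32.0], 0.55), ([161.0, 126.0, 40.0, 36.0], 0.38)]
lever [([160.0, 101.0, 162.0, 189.0], 0.86)]
(array([0.17, 1.67, 3.97]), np.float64(0.006), np.float64(1.763))
```

View pics/w11.png

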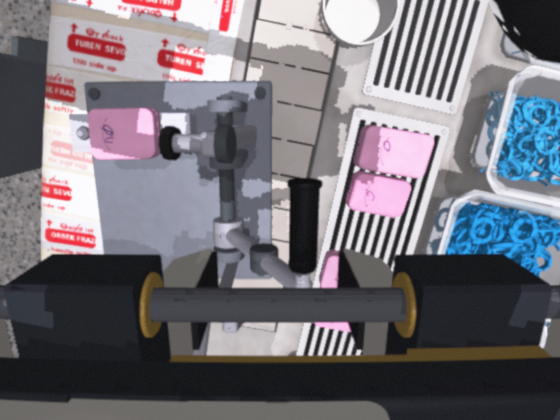

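The side overlay leaves the catch angle ambiguous, so I'll check it with depth.

```bash
python3 - <<'E'
from h import *
for n,t in [("side","s10"),("wrist","w10"),("wrist","w11")]:
    d=np.load(t+".npz"); S=(cloud(n,d["d"],d["T"])-SO)@SR*1000
    if n=="wrist": S[250:]=0
    m=(S[...,2]>146)&(S[...,2]<215)&(S[...,0]>68)&(S[...,0]<120)&(S[...,1]<-90)&(S[...,1]>-190)
    q=S[m]; print(t,len(q))
    for z in range(146,215,6):
        k=q[(q[:,2]>=z)&(q[:,2]<z+6)]
        if len(k): print(z,len(k),"x",np.percentile(k[:,0],[5,50,95]).round(0),"y",np.percentile(k[:,1],[5,50,95]).round(0))
E
```

```text
s10 188
146 30 x [ 73.  94. 114.] y [-144. -139. -131.]
152 17 x [ 74. 104. 117.] y [-147. -141. -136.]
158 18 x [ 73.  85. 114.] y [-152. -143. -131.]
164 23 x [ 73. 106. 115.] y [-153. -135. -115.]
170 23 x [ 75. 107. 114.] y [-157. -132. -116.]
176 25 x [ 75. 107. 115.] y [-159. -129. -111.]
182 26 x [ 75.  96. 113.] y [-164. -142. -113.]
188 15 x [105. 109. 115.] y [-127. -118. -104.]
194 9 x [104. 109. 111.] y [-126. -121. -112.]
200 2 x [105. 108. 111.] y [-123. -121. -119.]
w10 0
w11 0
```

Depth gives a catch angle of about 1.24: past the blocking limit, but not at the stop. I'll nudge it further for margin.

Request:
{"api": "jog_arm", "payload": {"plan": [[[-2,-3,0,0,0.2],[-4,-6,0,0,0],[-5.5,-6.8,0,0,0],[-5.5,-6.8,3,0,0],[-5.5,-6.8,6,0,0],[-5.5,-6.8,8.5,0,0],[-5.5,-6.8,9,0,0],[-5.5,-6.8,9,0,0]]]}}

```text
clock: 17.55
tcp_pos: [0.5787, -0.0272, 0.1791]
tcp_rot: [0.637, 0.771, -0.0, -0.0]
ft_force: [0.1, 0.0, 0.5]
gripper_width: 0.0008
```

```bash
python3 - <<'E'
from h import *
o=env.get_obs();print(st(o["tcp_pos"]),(o["ft_force"]@SR).round(2),o["gripper_width"])
E
```

```text
[  72.8 -106.2  179.1] [ 0.08 -0.01  0.49] 0.0007686335811153658
```

Request:
{"api": "jog_arm", "payload": {"plan": [[[-1,0,0,0,0],[-2,0,0,0,0],[-2.6,0,0,0,0],[-3,0,0,0,0],[-3.2,0,0,0,0],[-3.3,0,0,0,0],[-3.3,0,0,0,0]]]}}

```text
clock: 18.25
tcp_pos: [0.5848, -0.0595, 0.1795]
tcp_rot: [0.637, 0.771, -0.0, 0.0]
ft_force: [0.2, 1.6, 0.8]
gripper_width: 0.0004
```

```bash
python3 - <<'E'
from h import *
o=env.get_obs();print(st(o["tcp_pos"]),(o["ft_force"]@SR).round(2),o["gripper_width"])
E
```

```text
[  72.8 -139.1  179.5] [0.52 1.57 0.8 ] 0.00044897075634021824
```

Request:
{"api": "jog_arm", "payload": {"plan": [[[-0.1,0,0,0,0],[-0.2,0,0,0,0],[-0.2,0,0,0,0]]]}}

```text
clock: 18.55
tcp_pos: [0.5852, -0.0614, 0.1794]
tcp_rot: [0.637, 0.771, 0.0, -0.0]
ft_force: [-0.8, 1.7, 0.2]
gripper_width: 0.0005
```

```bash
python3 - <<'E'
from h import *
o=env.get_obs();print(st(o["tcp_pos"]),(o["ft_force"]@SR).round(2),o["gripper_width"])
im,dd=env.grab_frame("side")
S=(cloud("side",dd,T_cw("side"))-SO)@SR*1000
m=(S[...,2]>152)&(S[...,2]<215)&(S[...,0]>101)&(S[...,0]<120)&(S[...,1]<-90)&(S[...,1]>-190)
q=S[m]
for z in range(152,215,8):
    k=q[(q[:,2]>=z)&(q[:,2]<z+8)]
    if len(k): print(z,len(k),"y",np.percentile(k[:,1],[5,50,95]).round(0))
E
```

```text
[  72.7 -140.9  179.4] [-0.48  1.82  0.19] 0.0005060793369763721
152 17 y [-146. -138. -130.]
160 15 y [-144. -141. -133.]
168 14 y [-145. -140. -135.]
176 14 y [-143. -140. -135.]
184 11 y [-143. -139. -134.]
192 12 y [-143. -140. -137.]
200 5 y [-141. -139. -137.]
```

The tongue is now upright. Next I'll retract and go over the grip.

Request:
{"api": "jog_arm", "payload": {"plan": [[[1,0,0,0,0],[2.5,0,-2,0,0],[3,0,-6,0,0.2],[4,1,-9,0,0.4],[6,4,-9,0,0.6],[8,7,-9,0,0.6],[9.2,8.4,-9,0,0.6],[9.2,8.4,-9,0,0.6],[9.2,8.4,-9,0,0.6]]]}}

```text
clock: 19.5
tcp_pos: [0.6499, 0.0449, 0.2689]
tcp_rot: [0.637, 0.771, -0.001, -0.0]
ft_force: [0.7, 0.1, 0.8]
gripper_width: 0.0518
```

```bash
python3 - <<'E'
from h import *
o=env.get_obs();print(st(o["tcp_pos"]),o["gripper_width"]); im,dd,T=grab("wrist","w12")
b=env.find_in("wrist","grip");print([(np.round(x["bbox"]).tolist(),round(x["p"],2)) for x in b][:3])
S=(cloud("wrist",dd,T)-SO)@SR*1000
S[255:]=0
m=(S[...,2]>150)&(S[...,2]<215)&(S[...,0]>125)&(S[...,0]<190)&(S[...,1]<0)&(S[...,1]>-80)
q=S[m];print(len(q))
for y in range(-80,0,10):
    k=q[(q[:,1]>=y)&(q[:,1]<y+10)]
    if len(k): print(y,len(k),"x",np.percentile(k[:,0],[2,50,98]).round(1),"z",np.percentile(k[:,2],[50,98]).round(1))
print(rel(W([157,-49,190]),SY+np.pi/2))
E
```

```text
[156.1 -48.5 268.9] 0.051831839162879784
[([264.0, 184.0, 35.0, 103.0], 0.73)]
2182
-70 109 x [148.6 156.8 166.1] z [195.3 198.3]
-60 448 x [148.7 157.4 166. ] z [196.4 198.7]
-50 464 x [148.8 157.3 165.8] z [196.4 198.7]
-40 482 x [148.8 157.3 165.9] z [196.4 198.4]
-30 564 x [148.2 157.2 166.5] z [196.7 199.7]
-20 115 x [148.8 157.2 166. ] z [190.1 198.9]
(array([0.03, 0.13, 7.95]), np.float64(0.003), np.float64(1.76))
```

View pics/w12.png

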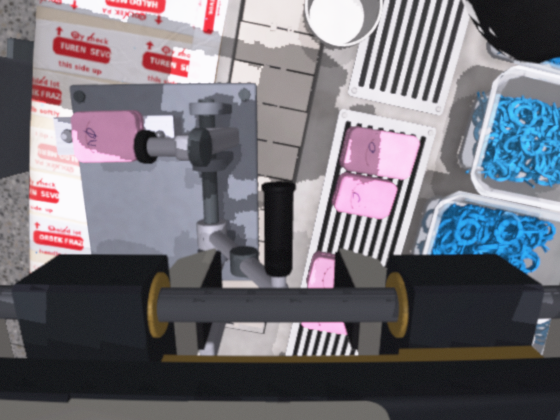

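The grip is confirmed at stand (157.3, -50, 189), between the open fingers. I'll go down and pinch.

Request:
{"api": "jog_arm", "payload": {"plan": [[[0,0.1,2,0,0.6],[0,0.1,5,0,0.6],[0,0.1,7,0,0.6],[0,0.1,8,0,0.6],[0,0.1,8,0,0.6],[0,0.1,8,0,0.4],[0,0.1,8,0,0.2],[0,0.1,8,0,0],[0,0.1,8,0,0],[0,0.1,8,0,0]]]}}

```text
clock: 20.6
tcp_pos: [0.6514, 0.045, 0.1898]
tcp_rot: [0.637, 0.771, 0.0, 0.0]
ft_force: [-2.5, 0.2, 0.3]
gripper_width: 0.0195
```

```bash
python3 - <<'E'
from h import *
o=env.get_obs();print(st(o["tcp_pos"]),(o["ft_force"]@SR).round(2),o["gripper_width"],o["joint_positions"].round(2))
for a in np.linspace(0,1.4,15): print(a.round(2),(-13*(np.sin(a-.5)+np.sin(.5))).round(2),(-13*(np.cos(a-.5)-np.cos(.5))).round(2))
E
```

```text
[157.5 -48.7 189.8] [-2.41  0.63  0.3 ] 0.01947379862941496 [-0.05  0.62  1.22 -0.    1.3  -0.24]
0.0 -0.0 -0.0
0.1 -1.17 -0.57
0.2 -2.39 -1.01
0.3 -3.65 -1.33
0.4 -4.93 -1.53
0.5 -6.23 -1.59
0.6 -7.53 -1.53
0.7 -8.82 -1.33
0.8 -10.07 -1.01
0.9 -11.29 -0.57
1.0 -12.47 -0.0
1.1 -13.57 0.68
1.2 -14.61 1.47
1.3 -15.56 2.35
1.4 -16.42 3.33
```

Request:
{"api": "jog_arm", "payload": {"plan": [[[0,0,0,0,0],[0,0,0,0,0],[0,-0.6,-0.3,0,0],[0,-1.2,-0.6,0,0],[0,-2.4,-1,0,0],[0,-3.6,-1.3,0,0],[0,-4.9,-1.5,0,0],[0,-6.2,-1.6,0,0],[0,-6.2,-1.6,0,0]]]}}

```text
clock: 21.5
tcp_pos: [0.5894, 0.0331, 0.2059]
tcp_rot: [0.637, 0.771, 0.0, 0.0]
ft_force: [1.4, 0.4, -0.6]
gripper_width: 0.0171
```

```bash
python3 - <<'E'
from h import *
o=env.get_obs();print(st(o["tcp_pos"]),(o["ft_force"]@SR).round(2),o["gripper_width"],o["joint_positions"].round(2)); grab("wrist","w13")
E
```

```text
[ 94.4 -48.9 205.9] [ 1.45  0.15 -0.61] 0.017137370998875367 [-0.07  0.49  1.4  -0.    1.25 -0.26]
```

View pics/w13.png

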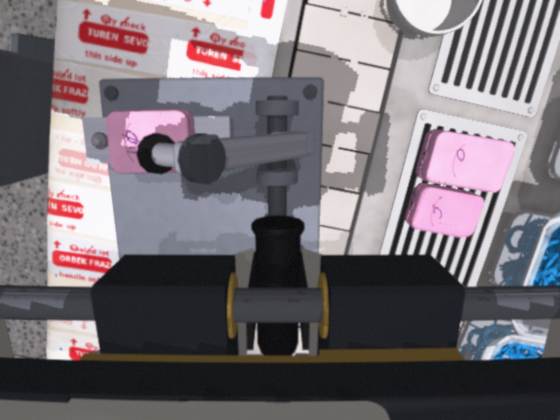

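The grip is held and the lever and clamp arm are moving together. I'll continue the pull.

Request:
{"api": "jog_arm", "payload": {"plan": [[[0,-1.3,0.1,0,0],[0,-2.6,0.3,0,0],[0,-3.8,0.6,0,0],[0,-5.1,1,0,0],[0,-6.2,1.6,0,0],[0,-7.3,2.3,0,0],[0,-8.4,3.1,0,0],[0,-8.4,3.1,0,0]]]}}

```text
clock: 22.35
tcp_pos: [0.5064, 0.0171, 0.1748]
tcp_rot: [0.637, 0.771, -0.001, -0.001]
ft_force: [-5.9, -0.4, 10.4]
gripper_width: 0.0169
```

```bash
python3 - <<'E'
from h import *
o=env.get_obs();p=st(o["tcp_pos"]);print(p,(o["ft_force"]@SR).round(2),o["gripper_width"], "a=",np.arctan2(95-p[0],p[2]-75)+.5,"r",np.hypot(95-p[0],p[2]-75))
a=1.42; print("to stop cm: y",(95-130*np.sin(.9)-p[0])/10,"z",-(75+130*np.cos(.9)-p[2])/10)
grab("wrist","w14")
E
```

```text
[  9.9 -49.3 174.8] [-5.88  0.68 10.37] 0.01689295972896389 a= 1.2060625992790943 r 131.15658580490725
to stop cm: y -1.6732498251572843 z 1.8990704124813647
```

View pics/w14.png

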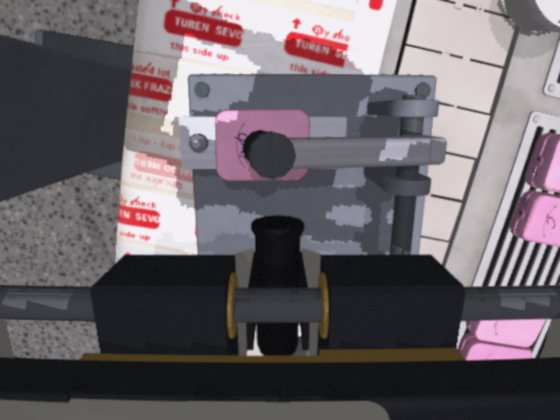

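Request:
{"api": "jog_arm", "payload": {"plan": [[[0,-0.5,0.4,0,0],[0,-0.9,0.9,0,0],[0,-1.3,1.3,0,0],[0,-1.6,1.7,0,0],[0,-1.7,1.9,0,0],[0,-1.7,1.9,0,0],[0,-1.7,1.9,0,0]]]}}

```text
clock: 23.1
tcp_pos: [0.4896, 0.0139, 0.1569]
tcp_rot: [0.637, 0.771, -0.002, -0.001]
ft_force: [-12.2, -3.0, 18.6]
gripper_width: 0.017
```

```bash
cat > chk.py <<'E'
from h import *
o=env.get_obs();p=st(o["tcp_pos"]);F=(o["ft_force"]@SR)
a=np.arctan2(95-p[0],p[2]-75); print(p,F.round(2),o["gripper_width"], "a=",a+.5,"r",np.hypot(95-p[0],p[2]-75),"tan",-F[0]*np.cos(a)-F[2]*np.sin(a),"rad",-F[0]*np.sin(a)+F[2]*np.cos(a),"yaw/rot",o["tcp_rot"])
E
python3 chk.py
```

```text
[ -7.3 -49.3 156.9] [-12.5   -0.69  18.63] 0.01697354050025994 a= 1.3956978586659483 r 131.04541197615427 tan -6.7338414900503745 rad 21.401232183741968 yaw/rot [ 0.63667164  0.77113268 -0.00152122 -0.00113862]
```

Request:
{"api": "jog_arm", "payload": {"plan": [[[0,-0.15,0.05,0,0],[0,-0.3,0.15,0,0],[0,-0.3,0.15,0,0],[0,-0.3,0.15,0,0]]]}}

```text
clock: 23.5
tcp_pos: [0.4889, 0.0137, 0.1561]
tcp_rot: [0.637, 0.771, 0.001, 0.001]
ft_force: [-5.8, 0.9, 18.3]
gripper_width: 0.0173
```

```bash
python3 chk.py; python3 - <<'E'
from h import *
grab("wrist","w15");grab("side","s15")
a=cv2.imread("pics/s15.png")[150:300,200:360]; cv2.imwrite("pics/s15c.png",cv2.resize(a,None,fx=4,fy=4,interpolation=2))
E
```

```text
[ -8.  -49.3 156.1] [-5.51  1.99 18.31] 0.017258688660574926 a= 1.403798856197763 r 131.09618606199038 tan -10.976328379766661 rad 15.661527548588571 yaw/rot [6.36756314e-01 7.71064507e-01 5.37277693e-04 7.96514956e-04]
```

View pics/w15.png

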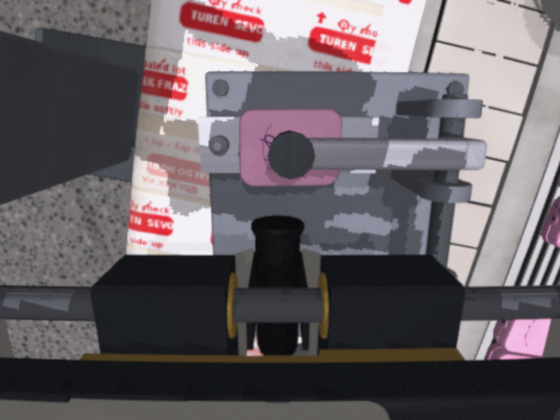

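View pics/s15c.png

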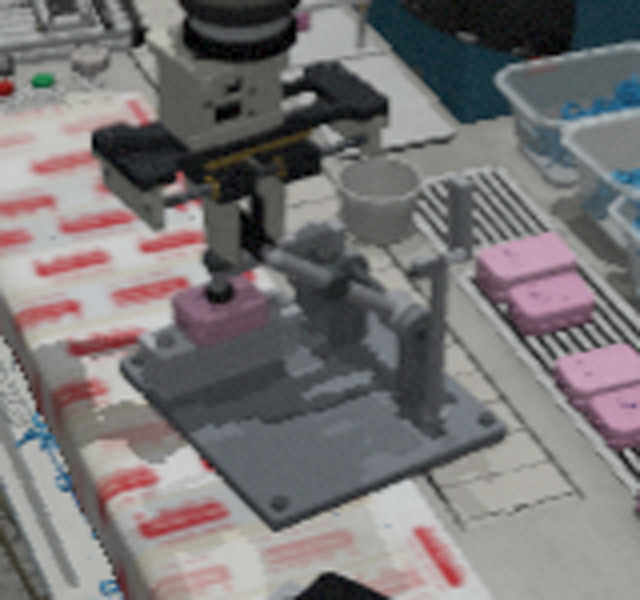

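Request:
{"api": "jog_arm", "payload": {"plan": [[[0,-0.1,0.1,0,0],[0,-0.2,0.15,0,0],[0,-0.2,0.15,0,0],[0,-0.2,0.15,0,0]]]}}

```text
clock: 24.0
tcp_pos: [0.4885, 0.0136, 0.1557]
tcp_rot: [0.637, 0.771, 0.002, 0.002]
ft_force: [-4.0, 2.8, 22.9]
gripper_width: 0.0171
```

```bash
python3 chk.py
```

```text
[ -8.4 -49.4 155.7] [-3.41  3.44 22.86] 0.017050793958371384 a= 1.4080814777895876 r 131.16421005746957 tan -15.928194004956485 rad 16.75424461548286 yaw/rot [0.6368272  0.77100021 0.00203626 0.00237732]
```

At the stop: a commanded 2.4 mm gave only 0.6 mm of motion while force rose. One hold check, then hand in.

Request:
{"api": "jog_arm", "payload": {"plan": [[[0,0,0,0,0],[0,0,0,0,0],[0,0,0,0,0],[0,0,0,0,0],[0,0,0,0,0]]]}}

```text
clock: 24.5
tcp_pos: [0.4885, 0.0136, 0.1557]
tcp_rot: [0.637, 0.771, 0.002, 0.002]
ft_force: [-2.8, 3.1, 22.3]
gripper_width: 0.0172
```

```bash
python3 chk.py; python3 - <<'E'
from h import *
im,dd,T=grab("top","t16")
a=cv2.imread("pics/t16.png")[150:300,120:420]; cv2.imwrite("pics/t16c.png",cv2.resize(a,(800,400),interpolation=2))
E
```

```text
[ -8.4 -49.4 155.7] [-2.18  3.55 22.28] 0.017164460778720112 a= 1.4080814777895876 r 131.16421005746957 tan -16.226641880810327 rad 15.428169691379038 yaw/rot [0.63679577 0.77102622 0.00201148 0.0023801 ]
```

View pics/t16c.png

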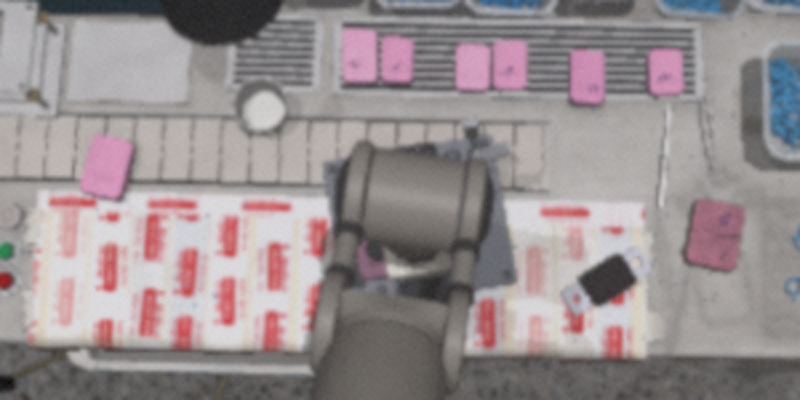

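The bystanders (spare mould at (107,167), pot at (264,110), open mould at (714,235), black look-alike at (607,280)) are where they were, and the hold is steady.

```bash
python3 -c "
from plant import env
print(env.sign_off(), env.get_obs()['clock'])"
```

```text
the job is handed in; nothing more can be done
the job is handed in; nothing more can be done
```

The job is done and handed in at about 24.6 s. The carrier is seated and released, the catch is flipped up, and the lever is pulled to its stop and still held.

- **Carrier:** it went on with the large hole on the large peg. Depth showed the plate's top at 50 mm and the mould's top at 73 mm, lying flat, with both pegs visible through the holes.
- **Catch:** my first push only brought it to about 1.24 rad, though the push had looked complete. A second push brought the tongue upright, confirmed by depth, all before I touched the lever.
- **Lever:** the final reading was about 1.41 rad. A commanded 2.5 mm further moved it only about 0.6 mm, so it is at the stop. The hand is holding it with a steady force of about 23 N, of which about 16 N is along the pull. The other 15 N or so pushes outward along the lever, because my arc ran slightly inside its true radius. The last side and wrist pictures show the foot on the mould.
- **Not measured:** I did not measure the foot's pressing force, and the last top view hid most of the stand.
- **Bystanders:** the opened mould half, spare mould, pot and black look-alike are unmoved in the last top view.

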